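Pop the rice bin's lid, steady it fully open and put its scoop in to air

TASK

The rice bin and its pink scoop have just been washed and must air together. Press the red release so that the lid pops up, then ease the lid on back until it stands fully open, without letting it bang against its stop. Lay the scoop inside on the floor of the bin, wholly below the rim and set down rather than dropped, leave the lid standing open, and do not knock the shaker, colander, plate or mug.

Things in the scene. Friction and masses are not known exactly. Their poses are not given: they have to be found in the camera images.
- bin: Cream rice bin, fixed, 220 mm deep (x), 250 wide (y), 100 high, walls 4 mm, inner floor 6 mm above the underside. Origin: centre of the underside; +x points to the hinged rear, the release is in front (-x). The front 42 mm of the top is a deck 88 mm high holding the release; the mouth behind it, under the lid, spans x = -68 to +106 and y = -121 to +121 mm.
- bin_floor (a point): Middle of the bin's inner floor beneath the mouth (bin frame x = +16, y = 0, z = 6 mm).
- release (a joint): Red rocker pad in the front deck, 30 mm (x) by 52 (y), its top 6 mm above the deck, with a red hook standing behind it. Pressed from above it rocks down about a pin at its rear edge: 0 up, 0.28 rad fully down; it springs back. Takes 2 to 5 N at point release_pad; the catch is free from about 0.13 rad, where the pad has sunk 3 mm there (5.5 mm at the end of travel).
- release_pad (a point): Point to press on the top of the release pad, 94 mm above the counter when up (bin frame x = -94, y = 0 mm).
- lid (a joint): Teal lid hinged along the bin's rear rim: 0 shut and latched, grows as it opens, 1.70 rad at its stop (just past upright). Once released, a spring throws it up within a second, but only part way (about 0.3 to 1.0 rad, it varies). From there it moves with a push of about 1 N at its edge and stays where it is left. About 0.25 kg.
- lid_hinge (a point): Middle of the lid's hinge line, which runs along the bin's y (bin frame x = +102, y = 0, z = 104 mm). Its axes are the lid's: at 0 rad as the bin's; the lid extends from here along its own -x.
- lid_edge (a point): Middle of the lower corner of the lid's free front edge, 170 mm from the hinge. The lid is 10 mm thick and 244 mm wide; a pushing finger can bear on this edge or on the underside just inside it. With the lid at angle a it is at x = 102 - 170 cos a - 4 sin a, z = 104 + 170 sin a - 4 cos a mm in the bin frame.
- scoop: Pink plastic scoop, loose, 50 g: round cup, mouth up (58 mm across the mouth, 51 the base, 40 high), with a straight handle 16 mm wide, 7 thick, that leaves the rim on the cup's -x side and rises outward at 16 degrees; overall 132 mm long, 62 high. Origin: centre of the cup's underside. It lies on the counter left or right of the bin.
- scoop_grip (a point): Point to grip on the handle, across its 16 mm width: 58 mm from the cup's axis, 45 mm above the cup's underside.
- scoop_cup (a point): Inside the cup, on its axis, 20 mm above the cup's underside.
- scoop_end (a point): Outer end of the handle, 103 mm from the cup's axis and 58 mm above the cup's underside.
- shaker: Glass salt shaker with a steel cap, closed and empty, loose, 48 mm across and 92 mm high; origin under its centre. It stands on the other side of the bin from the scoop.
- colander: Steel colander, loose, 184 mm across (230 mm over its handles) and 83 mm high; origin under its centre.
- plate: White enamel plate with a blue rim, loose, 200 mm across and 24 mm high; origin under its centre.
- mug: Blue mug, loose, 80 mm across and 90 mm high, handle to its +y; origin under its centre.

How it is judged:
By the outcome, as a careful person would: the job done as asked, in the order asked, and still so for the second after the job is handed in, with the robot touching nothing.
It also fails if it takes over 69 s, if anything falls off the work surface, if the arm or the gripper's body presses on something with over 40 N, if the wrist force passes 120 N, or if a joint passes its speed limit or range.

ROBOT

A 6-joint arm with a two-finger parallel gripper is mounted at the origin on the work surface. World frame = base frame: x ahead of the robot, y to its left, z up, the work surface at z = 0. Lengths are in m, angles in rad, forces in N, time in s.
With the tool pointing down it reaches from about 0.325 to 0.75 m from the base axis. Payload 7.6 kg.
Tool frame: the origin (TCP) lies at the very end of the fingers, on their centre line; the grasp point (between the pads) lies 19 mm behind it; z points along the fingers, y is the line along which they close (so a half turn about z gives the same grasp; the last joint's range is limited). The gripper opens to 85 mm and grips with 20 to 120 N. Pads are 22 mm wide; open, the fingers measure 114 mm over their backs; the gripper's body (76 mm by 85 mm) begins 54 mm behind the grasp point. The pads swing forward as they close: fully open they stand 13 mm farther back than shut.
Start: joints at [1.057, 0.052, 1.401, -0, 1.689, -0.07], TCP at [0.225, 0.474, 0.195] pointing down, gripper open.
Joint ranges: [-2.9, 2.9], [-0.91, 2.17], [0.12, 2.37], [-1.06, 4.2], [0.26, 2.73], [-2.93, 2.93]. Speed limits (rad/s): [2.57, 2.57, 3.01, 3.14, 3.14, 3.14].

INTERFACE

Orientations are given as a unit quaternion [w, x, y, z].
In Python, from station import robot gives the robot as it stands.
- The arm moves only by the tool drive_effector, called after "Request:" as name(argument=value, ...) on one line, values as JSON. Schema: {"type":"object","properties":{"increments":{"type":"array","items":{"type":"object","properties":{"tx":{"type":"number"},"ty":{"type":"number"},"tz":{"type":"number"},"rx":{"type":"number"},"ry":{"type":"number"},"rz":{"type":"number"}},"additionalProperties":false},"minItems":1,"maxItems":10},"aperture":{"type":"number"},"force":{"type":"number"},"only":{"type":"string"},"quiet":{"type":"boolean"},"lines":{"type":"string"}},"required":["increments"],"additionalProperties":false}. increments is a list of rows, 1 to 10 of them, each an object with the fields tx, ty, tz (the shift in shares of the most that a row can go, 1 being 62.5 mm), rx, ry, rz (a rotation vector in normalised numbers (1 is 180 degrees)); a field left out counts as zero; each row shifts and turns the commanded pose from where the row before left it, along the tool's axes as they then stand; what a row does not reach is not made up. A row lasts 1/8 s, in which the tool goes at most 0.0625 m and 0.188 rad, less where a joint would pass 70% of its speed; a pose out of reach is approached as far as the arm can. aperture is the finger opening in m, set as the call begins (left out keeps the last). The fingers move at their own pace and stop on an object; force is the grip in N (left out, the last holds). Time passes only in rows, so rows that do not move let the fingers close. The tool returns the time, the measured TCP pose, the force, the opening and the grip force at its end. only (a regular expression) keeps the lines of the reply that match it, lines (a string "A,B") keeps lines A to B, and quiet returns only ok. No shift or turn number may pass 1 either way. Input that does not fit is refused with a message, and nothing moves.
- robot.get_obs(): the state, without advancing time (a new reading comes with each control period).
- robot.read_camera(name): name is "scene" or "top"; returns a dict with "img" (420x560x3 uint8, blue, green, red), "intrinsics" (3x3 intrinsics, pixels), "R" (3x3) and "t" (3): a world point X has camera coordinates R X + t. Camera axes: x right, y down, z forward; pixel columns grow to the right and rows downward; lengths in m; the calibration is good to about 2 mm. A picture is of the moment at which its call begins. There is no depth.
- robot.close_job(): hands the job in; it is judged then, once.
The state is a dict: "time_s": time; "joint_pos": joint angles; "joint_velocities": joint speeds; "joint_torque": joint torques, N m; "eef_pos": TCP position; "eef_rot": TCP orientation; "contact_force": force on the tool from outside, world axes, zero at the start; "moment": the same for the moment, N m; "opening": finger opening in m; "finger_force": force on a finger pad.
Only numpy, scipy, OpenCV 4.12 (cv2) and the standard library are available. Lean on these libraries where they do the work, as an engineer would, in place of code of your own. Each camera call takes 0.05 s, during which the arm holds its last target. There are 200 camera calls.

## Working session

There is one attempt and no reset: what is moved stays moved. The work goes in short steps, Python scripts to look and compute and a tool call to move; the robot and the scene stay as the last step left them, time stands still between calls to the robot, and variables do not carry over. Pictures are saved under pics/ and viewed, at most 10 in all, crops included, and the job is handed in when it is done.

```bash
ls; mkdir -p pics
```

Run:
```python
from station import robot
import cv2,numpy as np
o=robot.get_obs();print(o['time_s'],o['eef_pos'],o['eef_rot'],o['opening'])
for n in("scene","top"):
    c=robot.read_camera(n);cv2.imwrite(f'pics/{n}0.png',c['img']);np.savez(f'{n}0.npz',**c);print(n,c['intrinsics'].tolist(),c['R'].round(3).tolist(),c['t'])
```

```text
pics
station.py
0.0 [0.22522731 0.47384297 0.19436483] [-2.22013880e-04  2.20070748e-01  9.75483600e-01 -7.50594298e-04] 0.085478315062013
scene [[392.757700229382, 0.0, 272.4773943643972], [0.0, 392.757700229382, 206.1280655174335], [0.0, 0.0, 1.0]] [[0.176, 0.984, -0.008], [0.692, -0.129, -0.71], [-0.7, 0.12, -0.704]] [-0.0833918  -0.33399705  1.52860572]
top [[422.761613503703, 0.0, 281.47411952530337], [0.0, 422.761613503703, 202.64464526816823], [0.0, 0.0, 1.0]] [[0.019, -1.0, 0.012], [-0.992, -0.021, -0.122], [0.122, -0.009, -0.992]] [-0.01161462  0.56522475  1.09079326]
```

View pics/scene0.png

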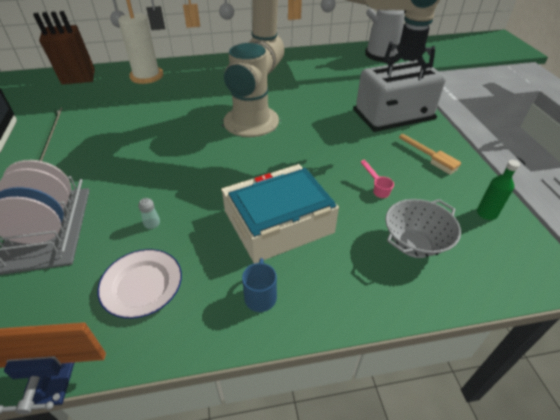

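View pics/top0.png

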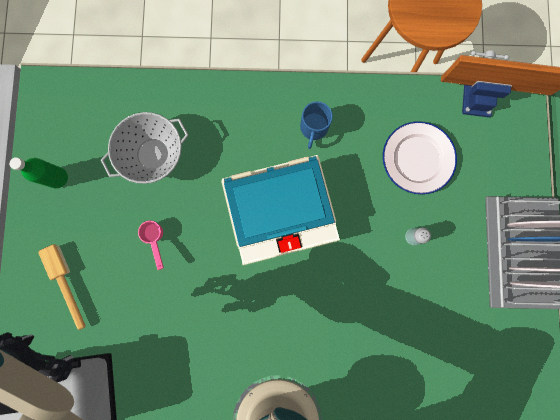

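The scene view shows the bin at about (280,210) with its red release towards the robot, and the scoop at (378,180). The top view has the bin at (281,207), pad at (289,243), scoop cup at (150,232) with handle end at (160,268), and shaker at (418,236).

Create h.py:
```python
import numpy as np,cv2
def ray(c,p):
    d=np.linalg.inv(c['intrinsics'])@[p[0],p[1],1]; R=c['R'];return -R.T@c['t'],R.T@d
def plane(c,p,z):
    o,d=ray(c,p);return o+d*(z-o[2])/d[2]
def tri(c1,p1,c2,p2):
    o1,d1=ray(c1,p1);o2,d2=ray(c2,p2)
    s=np.linalg.lstsq(np.c_[d1,-d2],o2-o1,rcond=None)[0]
    a,b=o1+d1*s[0],o2+d2*s[1];return (a+b)/2,np.linalg.norm(a-b)
def proj(c,X):
    q=c['intrinsics']@(c['R']@X+c['t']);return q[:2]/q[2]
def mask(c,lo,hi,box):
    m=cv2.inRange(cv2.cvtColor(c['img'],cv2.COLOR_BGR2HSV),lo,hi);k=np.zeros_like(m);x0,y0,x1,y1=box;k[y0:y1,x0:x1]=255
    return m&k
def big(m): return max(cv2.findContours(m,0,cv2.CHAIN_APPROX_NONE)[0],key=cv2.contourArea)
```

Run:
```python
from h import *
T=dict(np.load('top0.npz'));S=dict(np.load('scene0.npz'))
np.set_printoptions(precision=4,suppress=True)
# lid
for n,c,b in(('T',T,(210,140,350,270)),('S',S,(210,150,350,260))):
    k=big(mask(c,(85,120,40),(110,255,255),b))
    q=cv2.approxPolyDP(cv2.convexHull(k),6,True)[:,0];print(n,'lid px',q.tolist())
    r=cv2.minAreaRect(np.array([plane(c,p,.11)[:2] for p in k[:,0]],np.float32)*1000);print(r)
# pad
P=[]
for n,c,b in(('T',T,(260,225,320,260)),('S',S,(240,165,290,190))):
    m=mask(c,(0,150,90),(8,255,255),b)|mask(c,(174,150,90),(180,255,255),b);k=big(m);mm=cv2.moments(k);p=(mm['m10']/mm['m00'],mm['m01']/mm['m00']);P.append(p)
    print(n,'pad',p,cv2.boundingRect(k),plane(c,p,.094))
# scoop
K=[]
for n,c,b in(('T',T,(120,200,190,290)),('S',S,(345,145,410,205))):
    m=mask(c,(150,60,60),(177,255,255),b);k=big(m)[:,0].astype(float);K.append(k)
    i=k[:,1].argmax() if n=='T' else k[:,1].argmin(); print(n,'scoop box',k.min(0),k.max(0),'end',k[i],len(k))
    cv2.imwrite(f'pics/m{n}.png',m)
# handle end triangulation: extreme points
eT=K[0][K[0][:,1]>=K[0][:,1].max()-1].mean(0);eS=K[1][K[1][:,1]<=K[1][:,1].min()+1].mean(0)
print('end',eT,eS,tri(T,eT,S,eS))
# cup: rim circle in top
k=K[0][K[0][:,1]<240];(x,y),r=cv2.minEnclosingCircle(k.astype(np.float32));print('cup T',x,y,r,plane(T,(x,y),.04))
W=np.array([plane(T,p,.04)[:2] for p in k]);(x,y),r=cv2.minEnclosingCircle((W*1000).astype(np.float32));print('rim world',x,y,r)
s=np.hstack([cv2.resize(c['img'][y0:y1,x0:x1],(400,400),interpolation=cv2.INTER_NEAREST) for c,(x0,y0,x1,y1) in((T,(120,205,190,275)),(S,(345,145,415,215)))])
cv2.imwrite('pics/scoop.png',s)
```

```text
T lid px [[315, 157], [333, 222], [240, 246], [224, 179]]
((560.7184448242188, 8.669219970703125), (174.09877014160156, 241.9144287109375), 15.53251838684082)
S lid px [[334, 202], [254, 234], [230, 193], [305, 168]]
((566.2005004882812, 9.253692626953125), (173.10707092285156, 242.74000549316406), 15.59009838104248)
T pad (288.6585200271554, 243.2763068567549) (278, 235, 23, 18) [ 0.4564 -0.0196  0.094 ]
S pad (258.45299145299145, 178.14529914529913) (255, 176, 8, 5) [ 0.4549 -0.0372  0.094 ]
T scoop box [138. 221.] [162. 269.] end [157. 269.] 116
S scoop box [361. 160.] [393. 197.] end [363. 160.] 90
end [158.6667 268.3333] [363.5 160.5] (array([0.3873, 0.3109, 0.0556]), np.float64(0.0010746208609229537))
cup T 150.0 232.0 12.369417190551758 [0.4801 0.3424 0.04  ]
rim world 480.1330261230469 342.42169189453125 32.55602264404297
```

View pics/scoop.png

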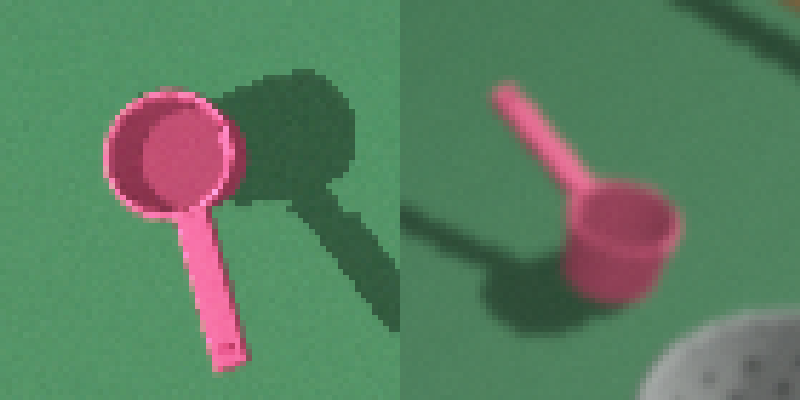

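The crop shows the scoop upright: rim circle centre near top pixel (150,232), handle running to (159,268). Next, check the lid's height by triangulation and plan the first move.

Add to h.py:
```python
from scipy.spatial.transform import Rotation as Rt
np.set_printoptions(precision=4,suppress=True)
YAW=.2716;B=np.array([.5451,.0039,0]);RB=Rt.from_euler('z',YAW).as_matrix()
def bw(x,y,z): return B+RB@np.array([x,y,z])
def wb(p): return RB.T@(np.array(p)-B)
def tool(yaw,tilt=0):  # tool y along yaw+90deg; tilt>0 leans the gripper's body towards -x of that yaw
    c,s=np.cos(yaw),np.sin(yaw)
    return np.array([[-c,-s,0],[-s,c,0],[0,0,-1]]).T.copy().T @ Rt.from_euler('y',-tilt).as_matrix()
def go(robot,p,R):
    o=robot.get_obs();q=o['eef_rot'];R0=Rt.from_quat([q[1],q[2],q[3],q[0]]).as_matrix()
    print('tool shift',R0.T@(np.array(p)-o['eef_pos']),'rotvec',Rt.from_matrix(R0.T@R).as_rotvec(),'now bin',wb(o['eef_pos']))
```

Run:
```python
from h import *
from station import robot
T=dict(np.load('top0.npz'));S=dict(np.load('scene0.npz'))
A=[tri(T,a,S,b) for a,b in(((315,157),(254,234)),((333,222),(230,193)),((240,246),(305,168)),((224,179),(334,202)))]
for a in A:print(a[0],a[1],wb(a[0]))
print('mean',np.mean([a[0] for a in A],0))
print(tool(YAW),'det',np.linalg.det(tool(YAW)))
go(robot,bw(-92,0,150)*0+bw(-.092,0,.16),tool(YAW))
```

```text
[ 0.6748 -0.0819  0.105 ] 0.0005614942656367759 [ 0.102  -0.1175  0.105 ]
[ 0.5114 -0.127   0.1022] 0.0038962229381652707 [-0.0676 -0.117   0.1022]
[0.4473 0.1015 0.1047] 0.0022322999154830215 [-0.068   0.1202  0.1047]
[0.6113 0.1429 0.1148] 0.0030906594474734484 [0.1011 0.1161 0.1148]
mean [0.5612 0.0089 0.1067]
[[-0.9633 -0.2683  0.    ]
 [-0.2683  0.9633  0.    ]
 [ 0.      0.     -1.    ]] det 0.9999999999999999
tool shift [-0.4212 -0.3474  0.0349] rotvec [-0.0012 -0.0005 -0.7154] now bin [-0.182   0.5386  0.1945]
```

The manual's scale: shifts go in shares of 62.5 mm and turns go in shares of 180 degrees. Converting my numbers, -0.0468 m is -0.7488, -0.0386 m is -0.6176.

Request:
drive_effector(increments=[{"tz":-0.64}, {"tx":-0.7488, "ty":-0.6176}, {"tx":-0.7488, "ty":-0.6176}, {"tx":-0.7488, "ty":-0.6176}, {"tx":-0.7488, "ty":-0.6176}, {"tx":-0.7488, "ty":-0.6176}, {"tx":-0.7488, "ty":-0.6176}, {"tx":-0.7488, "ty":-0.6176}, {"tx":-0.7488, "ty":-0.6176}, {"tx":-0.7488, "ty":-0.6176}], aperture=0, force=30)

```text
time_s: 1.35
eef_pos: [0.457, -0.0224, 0.235]
eef_rot: [-0.0, 0.22, 0.975, 0.0]
contact_force: [1.3, 0.7, -0.4]
opening: -0.0001
finger_force: 0.0
```

Request:
drive_effector(increments=[{"rz":-0.057}, {"rz":-0.057}, {"rz":-0.057}, {"rz":-0.057}, {"ry":-0.0477}, {"ry":-0.0318}, {}])

```text
time_s: 2.22
eef_pos: [0.4557, -0.0208, 0.235]
eef_rot: [0.123, -0.134, 0.983, 0.017]
contact_force: [1.2, -0.9, 0.6]
opening: 0.0001
finger_force: 0.0
```

```bash
python3 -c "
from h import *
from station import robot
go(robot,bw(-.092,0,.105),tool(YAW,.25))"
```

```text
tool shift [ 0.0314 -0.0002  0.1261] rotvec [-0.0002 -0.0001 -0.0006] now bin [-0.0927  0.0002  0.235 ]
```

Converted, 0.062 m is 0.992, 0.043 m is 0.688.

Request:
drive_effector(increments=[{"tx":0.248, "tz":0.992}, {"tx":0.1696, "tz":0.688}, {"tx":0.0848, "tz":0.336}, {}])

```text
time_s: 2.72
eef_pos: [0.4564, -0.0199, 0.1048]
eef_rot: [0.121, -0.135, 0.983, 0.018]
contact_force: [0.4, -0.6, -0.2]
opening: -0.0002
finger_force: 0.0
```

Request:
drive_effector(increments=[{"tx":0.0096, "tz":0.04}, {"tx":0.008, "tz":0.032}, {"tx":0.008, "tz":0.032}, {"tx":0.008, "tz":0.032}, {}])

```text
time_s: 3.35
eef_pos: [0.4574, -0.0202, 0.0979]
eef_rot: [0.123, -0.135, 0.983, 0.017]
contact_force: [0.6, 0.1, -0.3]
opening: -0.0002
finger_force: 0.0
```

```bash
python3 -c "
from h import *
from station import robot
print(wb(robot.get_obs()['eef_pos']))"
```

```text
[-0.091   0.0003  0.0979]
```

Converted, 0.0015 m is 0.024, 0.0005 m is 0.008.

Request:
drive_effector(increments=[{"tx":0.008, "tz":0.024}, {"tx":0.008, "tz":0.024}, {"tx":0.008, "tz":0.024}, {}])

```text
time_s: 3.85
eef_pos: [0.457, -0.0203, 0.0931]
eef_rot: [0.123, -0.135, 0.983, 0.017]
contact_force: [0.1, -0.9, 0.1]
opening: 0.0
finger_force: 0.0
```

Request:
drive_effector(increments=[{"tx":0.0048, "tz":0.0192}, {"tx":0.0048, "tz":0.0192}, {"tx":0.0048, "tz":0.0192}, {}])

```text
time_s: 4.35
eef_pos: [0.457, -0.0203, 0.0894]
eef_rot: [0.123, -0.135, 0.983, 0.017]
contact_force: [0.4, 0.5, 0.2]
opening: -0.0002
finger_force: 0.0
```

Create look.py:
```python
import sys
from h import *
from station import robot
t=sys.argv[1]
for n in("scene","top"):
    c=robot.read_camera(n);np.savez(f'{n}{t}.npz',**c);cv2.imwrite(f'pics/{n}{t}.png',c['img'])
    m=mask(c,(85,120,40),(110,255,255),(200,60,350,270))
    k=cv2.approxPolyDP(cv2.convexHull(big(m)),5,True)[:,0];print(n,k.tolist())
print(wb(robot.get_obs()['eef_pos']))
```

```bash
python3 look.py 1
```

```text
scene [[334, 202], [254, 234], [230, 193], [305, 168]]
top [[315, 157], [333, 222], [240, 246], [224, 179]]
[-0.0912  0.0003  0.0896]
```

Converted, 0.001 m is 0.016, 0.0003 m is 0.0048.

Request:
drive_effector(increments=[{"tx":0.0048, "tz":0.016}, {"tx":0.0048, "tz":0.016}, {}])

```text
time_s: 4.82
eef_pos: [0.457, -0.0203, 0.0873]
eef_rot: [0.123, -0.135, 0.983, 0.017]
contact_force: [-0.5, 0.0, 0.8]
opening: 0.0
finger_force: 0.0
```

```bash
python3 look.py 2; python3 -c "
import cv2,numpy as np
a=cv2.imread('pics/scene2.png')[120:220,200:330];b=cv2.imread('pics/top2.png')[190:290,220:350]
cv2.imwrite('pics/c2.png',np.hstack([cv2.resize(i,(390,300)) for i in(a,b)]))"
```

```text
scene [[334, 202], [254, 234], [230, 193], [305, 168]]
top [[315, 157], [333, 222], [240, 246], [224, 179]]
[-0.0913  0.0003  0.0875]
```

View pics/c2.png

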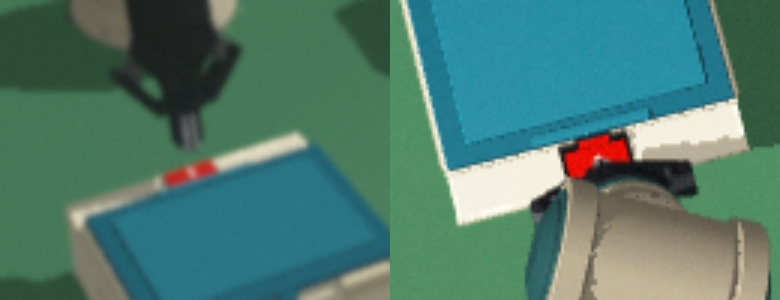

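Run:
```python
from h import *
S=dict(np.load('scene2.npz'));T=dict(np.load('top2.npz'))
for n,p in(('tcp',(-.0913,.0003,.0873)),('pad',(-.094,0,.094)),('padfront',(-.109,0,.094)),('padrear',(-.079,0,.094)),('deckfront',(-.11,0,.088)),('frontcornerL',(-.11,.125,.088)),('frontcornerR',(-.11,-.125,.088))):
    print(n,*[((proj(c,bw(*p))-o)*3) for c,o in((S,(200,120)),(T,(220,190)))])
```

```text
tcp [193.164  179.0126] [206.5956 159.2719]
pad [191.5567 172.2229] [207.9959 162.124 ]
padfront [185.115  163.2441] [212.5496 179.7225]
padrear [198.1081 181.3546] [203.4572 144.5832]
deckfront [184.8571 167.3437] [212.6107 180.9715]
frontcornerL [297.0319 131.9507] [ 66.8588 218.7942]
frontcornerR [ 65.0818 205.1348] [356.938  143.5186]
```

Run:
```python
from h import *
from station import robot
S=dict(np.load('scene2.npz'));T=dict(np.load('top2.npz'));R=tool(YAW,.25);o=robot.get_obs();print(o['eef_rot'],o['joint_pos'],o['opening'])
for d in(0,.01,.02,.03,.04,.06,.1):
    p=np.array([.457,-.0203,.0873])-d*R[:,2]; print(d,(proj(S,p)-(200,120))*3,(proj(T,p)-(220,190))*3)
s=S['img'][100:200,210:310];t=T['img'][200:300,240:340]
cv2.imwrite('pics/c3.png',np.hstack([cv2.resize(i,(400,400),interpolation=cv2.INTER_CUBIC)for i in(s,t)]))
```

```text
[ 0.1236 -0.1346  0.983   0.0169] [-0.2043 -0.2952  1.9551  0.1195  1.2607 -2.0711] 0.0002547155395144045
0 [193.1574 178.968 ] [206.5891 159.3515]
0.01 [191.8576 169.8714] [207.6783 161.9396]
0.02 [190.5459 160.6909] [208.7882 164.577 ]
0.03 [189.222  151.4253] [209.9195 167.265 ]
0.04 [187.8857 142.0734] [211.0727 170.0052]
0.06 [185.1756 123.1061] [213.4476 175.6483]
0.1 [179.5997  84.0817] [218.4909 187.632 ]
```

View pics/c3.png

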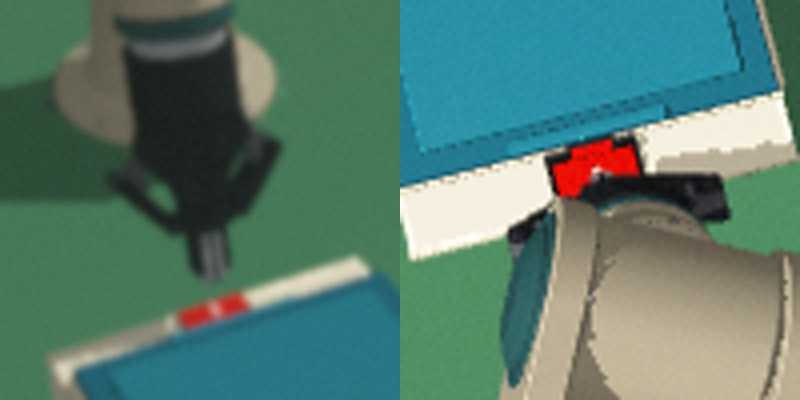

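Run:
```python
from h import *
S0=dict(np.load('scene0.npz'));T0=dict(np.load('top0.npz'))
p=np.array([.2252,.4738,.1944]);y=np.array([.429,.903,0])
for n,c,o in(('S',S0,(370,20)),('T',T0,(0,310))):
    im=cv2.resize(c['img'][o[1]:o[1]+100,o[0]:o[0]+100],(400,400),interpolation=cv2.INTER_CUBIC)
    for d,col in((0,(0,0,255)),(.013,(0,255,255)),(.04,(255,0,255))):
        for s in(-.0425,.0425):
            q=(proj(c,p+[0,0,d]+y*s)-o)*4;cv2.circle(im,tuple(int(v) for v in q),3,col,-1)
    cv2.imwrite(f'pics/{n}x.png',im)
cv2.imwrite('pics/c4.png',np.hstack([cv2.imread('pics/Sx.png'),cv2.imread('pics/Tx.png')]))
S=dict(np.load('scene2.npz'));print([wb(plane(S,(263,170),z)) for z in(.0873,.1,.117)])
```

```text
[array([-0.1332,  0.0151,  0.0873]), array([-0.1191,  0.009 ,  0.1   ]), array([-0.1001,  0.0007,  0.117 ])]
```

View pics/c4.png

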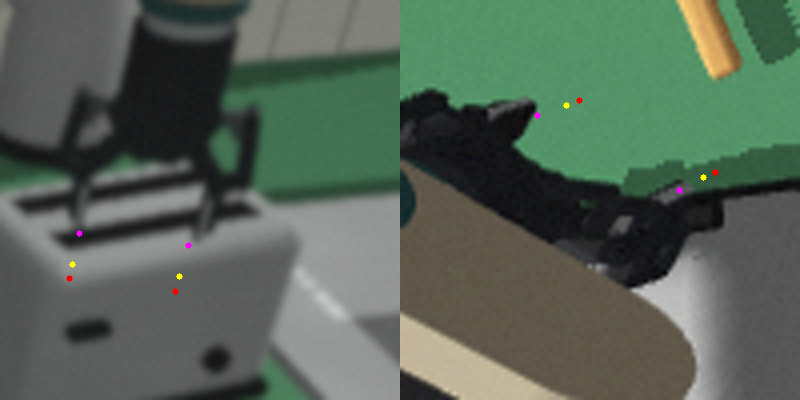

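Both views show the real finger tips about 30 mm behind the reported TCP, along the tool axis: the scene crop tip is at (263,170), not (264,180), and the start picture gives the same offset. That explains the missing contact. I'll correct for it and let the pad contact confirm it.

Add to h.py:
```python
OFF=.03 # real finger tip lies this far behind the reported TCP along tool z (seen in both views)
def tip(robot):
    o=robot.get_obs();q=o['eef_rot'];return o['eef_pos']-OFF*Rt.from_quat([q[1],q[2],q[3],q[0]]).as_matrix()[:,2]
def gotip(robot,p,R): go(robot,np.array(p)+OFF*R[:,2],R)
```

```bash
sed -i "s/robot.get_obs()\['eef_pos'\]/tip(robot)/" look.py
```

Request:
drive_effector(increments=[{"tx":-0.008, "tz":0.096}, {"tx":-0.008, "tz":0.096}, {"tx":-0.0064, "tz":0.08}, {}])

```text
time_s: 5.42
eef_pos: [0.4621, -0.0187, 0.0707]
eef_rot: [0.123, -0.135, 0.983, 0.017]
contact_force: [-1.0, -0.3, -0.2]
opening: 0.0
finger_force: 0.0
```

Request:
drive_effector(increments=[{"tx":0.0048, "tz":0.0192}, {"tx":0.0048, "tz":0.0192}, {"tx":0.0048, "tz":0.0192}, {}])

```text
time_s: 5.92
eef_pos: [0.4624, -0.0188, 0.0676]
eef_rot: [0.123, -0.135, 0.983, 0.017]
contact_force: [-0.2, -0.0, 0.3]
opening: -0.0001
finger_force: 0.0
```

Request:
drive_effector(increments=[{"tx":0.0048, "tz":0.0192}, {"tx":0.0048, "tz":0.0192}, {}])

```text
time_s: 6.3
eef_pos: [0.4623, -0.0188, 0.065]
eef_rot: [0.123, -0.135, 0.983, 0.017]
contact_force: [0.2, -1.0, 0.5]
opening: -0.0
finger_force: 0.0
```

```bash
python3 look.py 3
```

```text
scene [[334, 202], [254, 234], [230, 193], [305, 168]]
top [[315, 157], [333, 222], [240, 246], [224, 179]]
[-0.0932  0.0003  0.0942]
```

Converted, 0.0012 m is 0.0192, 0.0003 m is 0.0048.

Request:
drive_effector(increments=[{"tx":0.0048, "tz":0.0192}, {"tx":0.0048, "tz":0.0192}, {}])

```text
time_s: 6.78
eef_pos: [0.4623, -0.0188, 0.0625]
eef_rot: [0.123, -0.135, 0.983, 0.017]
contact_force: [-0.3, -0.1, 0.7]
opening: -0.0
finger_force: 0.0
```

Request:
drive_effector(increments=[{"tx":0.0048, "tz":0.0192}, {"tx":0.0048, "tz":0.0192}, {}])

```text
time_s: 7.15
eef_pos: [0.4624, -0.0188, 0.0601]
eef_rot: [0.124, -0.135, 0.983, 0.017]
contact_force: [-0.8, -0.4, 0.3]
opening: 0.0001
finger_force: 0.2
```

```bash
python3 look.py 4
```

```text
scene [[334, 202], [254, 234], [230, 193], [305, 168]]
top [[315, 157], [333, 222], [240, 246], [224, 179]]
[-0.0931  0.0003  0.0893]
```

Converted, 0.0012 m is 0.0192, 0.0003 m is 0.0048.

Request:
drive_effector(increments=[{"tx":0.0048, "tz":0.0192}, {"tx":0.0048, "tz":0.0192}, {}])

```text
time_s: 7.62
eef_pos: [0.4624, -0.0188, 0.0577]
eef_rot: [0.124, -0.135, 0.983, 0.017]
contact_force: [-0.5, -1.0, 0.7]
opening: 0.0002
finger_force: 0.7
```

Request:
drive_effector(increments=[{"tx":0.0048, "tz":0.0192}, {"tx":0.0048, "tz":0.0192}, {}])

```text
time_s: 8.0
eef_pos: [0.4624, -0.0188, 0.0552]
eef_rot: [0.123, -0.135, 0.983, 0.017]
contact_force: [-1.7, -0.9, 1.2]
opening: -0.0002
finger_force: 0.9
```

```bash
python3 look.py 5;python3 - <<'E'
from h import *
S=dict(np.load('scene5.npz'));T=dict(np.load('top5.npz'))
s=S['img'][130:200,230:300];t=T['img'][210:280,250:320]
p=bw(-.0931,.0003,.0845);print((proj(S,p)-(230,130))*400/70)
cv2.imwrite('pics/c5.png',np.hstack([cv2.resize(i,(400,400),interpolation=cv2.INTER_CUBIC)for i in(s,t)]))
E
```

```text
scene [[312, 148], [334, 205], [254, 234], [229, 173]]
top [[317, 159], [335, 207], [232, 232], [224, 179]]
[-0.0932  0.0003  0.0843]
[195.1454 285.91  ]
```

View pics/c5.png

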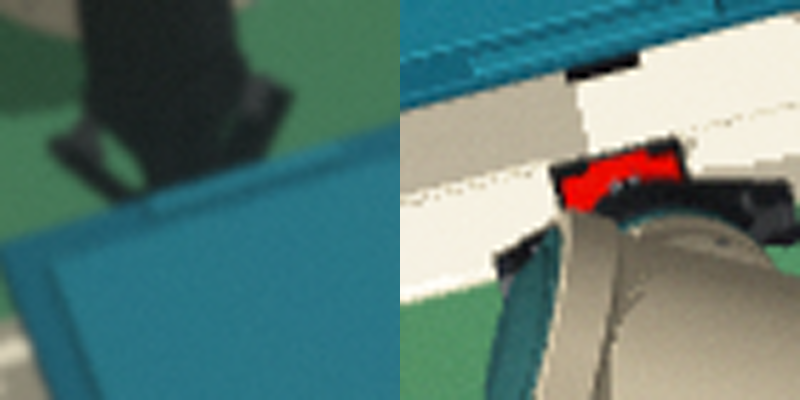

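Lid popped open (the teal front edge moved to scene (312,148)-(229,173)). Measure its angle.

```bash
sed -i 's/^OFF=.03 /OFF=.033 /' h.py
```

Create lid.py:
```python
from h import *
def ang(p): # upper front corner at (-170,+6) or lower (-170,-4) in lid frame -> both guesses
    x,z=102-p[0]*1000,p[2]*1000-104
    return np.hypot(x,z),np.arctan2(z,x)
```

Run:
```python
from lid import *
from station import robot
S=dict(np.load('scene5.npz'));T=dict(np.load('top5.npz'))
for a,b in(((335,207),(229,173)),((232,232),(312,148))):
    p,e=tri(T,a,S,b);p=wb(p);print(p,e,ang(p),'a~',ang(p)[1]-6/170)
go(robot,tip(robot),tool(YAW,.25)); print(wb(tip(robot)))
```

```text
[-0.0405 -0.1192  0.1949] 0.0013625510476940438 (np.float64(168.99499699950834), np.float64(0.5675877633404947)) a~ 0.5322936456934358
[-0.0375  0.1216  0.1966] 0.0009547479393886276 (np.float64(167.4615547766125), np.float64(0.5857675955727387)) a~ 0.5504734779256799
tool shift [ 0.     0.    -0.033] rotvec [ 0.0002 -0.0001  0.0006] now bin [-0.0857  0.0003  0.0552]
[-0.0939  0.0003  0.0872]
```

Converted, -0.02 m is -0.32, -0.0195 m is -0.312.

Request:
drive_effector(increments=[{"tx":-0.08, "tz":-0.312}, {"tx":-0.08, "tz":-0.312}, {"tx":-0.08, "tz":-0.312}, {"tx":-0.08, "tz":-0.32}, {"tx":-0.232, "tz":0.0592}, {"tx":-0.232, "tz":0.0592}, {}])

```text
time_s: 8.98
eef_pos: [0.4915, -0.0105, 0.136]
eef_rot: [0.123, -0.135, 0.983, 0.017]
contact_force: [0.0, 0.1, -0.1]
opening: -0.0002
finger_force: 0.0
```

```bash
python3 look.py 6
```

Run:
```python
from h import *
from station import robot
R=tool(YAW,.25)
pts=[(-46,188),(-19.3,223),(6.8,245),(36.7,261),(69,270.8),(103,274),(118,273)]
prev=wb(tip(robot))
for x,z in pts:
    t=np.array([(x-6)/1000,0,(z-22)/1000]);d=R.T@RB@(t-prev);print(t,d,np.linalg.norm(d));prev=t
```

```text
scene [[314, 145], [334, 205], [254, 234], [231, 170]]
top [[317, 159], [335, 201], [230, 227], [224, 179]]
[-0.0643  0.0005  0.1679]
[-0.052  0.     0.166] [-0.0115 -0.0005  0.0049] 0.012464737923262153
[-0.0253  0.      0.201 ] [-0.0345  0.     -0.0273] 0.044021472033542904
[0.0008 0.     0.223 ] [-0.0307  0.     -0.0149] 0.034135172476494086
[0.0307 0.     0.239 ] [-0.0329  0.     -0.0081] 0.03391179735726197
[0.063  0.     0.2488] [-0.0337  0.     -0.0015] 0.0337539627303225
[0.097 0.    0.252] [-0.0337  0.      0.0053] 0.03415025622158639
[0.112 0.    0.251] [-0.0143  0.      0.0047] 0.015033296378372907
```

Converted, -0.0058 m is -0.0928, -0.0046 m is -0.0736.

Request:
drive_effector(increments=[{"tx":-0.0928, "tz":0.04}, {"tx":-0.0928, "tz":0.04}, {"tx":-0.0928, "tz":-0.0736}, {"tx":-0.0928, "tz":-0.0736}, {"tx":-0.0928, "tz":-0.0736}, {"tx":-0.0928, "tz":-0.0736}, {"tx":-0.0928, "tz":-0.0736}, {"tx":-0.0928, "tz":-0.0736}])

```text
time_s: 10.07
eef_pos: [0.5294, -0.0001, 0.17]
eef_rot: [0.124, -0.135, 0.983, 0.017]
contact_force: [-0.2, -0.3, 0.2]
opening: 0.0001
finger_force: 0.1
```

Request:
drive_effector(increments=[{"tx":-0.0976, "tz":-0.048}, {"tx":-0.0976, "tz":-0.048}, {"tx":-0.0976, "tz":-0.048}, {"tx":-0.0976, "tz":-0.048}, {"tx":-0.0976, "tz":-0.048}])

```text
time_s: 10.7
eef_pos: [0.5544, 0.0069, 0.192]
eef_rot: [0.123, -0.135, 0.983, 0.017]
contact_force: [-0.3, 0.4, -0.0]
opening: 0.0003
finger_force: 0.1
```

```bash
python3 look.py 7
```

```text
scene [[324, 143], [334, 205], [254, 234], [235, 170]]
top [[333, 180], [252, 237], [224, 207], [224, 179], [316, 157]]
[0.0018 0.0003 0.2243]
```

Run:
```python
import cv2,numpy as np
cv2.imwrite('pics/c7.png',np.hstack([cv2.resize(cv2.imread(f'pics/{n}7.png')[y:y+160,x:x+160],(400,400)) for n,x,y in(('scene',200,90),('top',200,130))]))
```

```text
(no output)
```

View pics/c7.png

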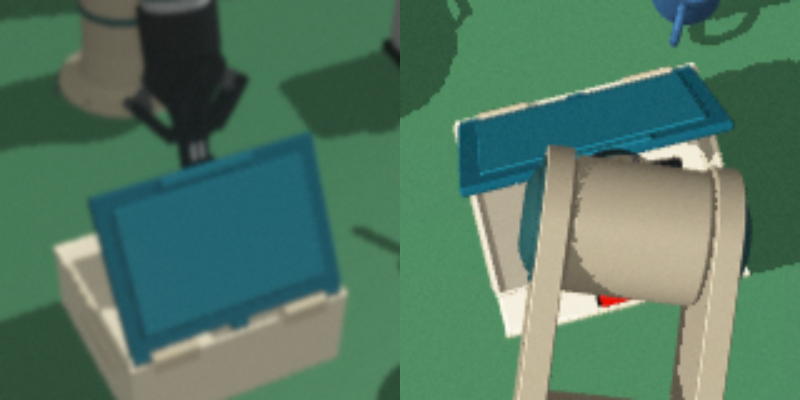

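The lid is at about 1 rad with the finger on its front edge at scene crop (195,160). Continue along the arc, slowing towards the stop.

Converted, -0.0055 m is -0.088, -0.0014 m is -0.0224.

Request:
drive_effector(increments=[{"tx":-0.088, "tz":-0.0224}, {"tx":-0.088, "tz":-0.0224}, {"tx":-0.088, "tz":-0.0224}, {"tx":-0.088, "tz":-0.0224}, {"tx":-0.088, "tz":-0.0224}, {"tx":-0.088, "tz":-0.0224}])

```text
time_s: 11.55
eef_pos: [0.5832, 0.0149, 0.2081]
eef_rot: [0.123, -0.135, 0.983, 0.017]
contact_force: [-0.6, -0.3, -0.4]
opening: 0.0
finger_force: 0.1
```

Request:
drive_effector(increments=[{"tx":-0.088, "tz":-0.0048}, {"tx":-0.088, "tz":-0.0048}, {"tx":-0.088, "tz":-0.0048}, {"tx":-0.088, "tz":-0.0048}, {"tx":-0.08, "tz":-0.0032}, {"tx":-0.08, "tz":-0.0032}])

```text
time_s: 12.3
eef_pos: [0.6126, 0.0231, 0.2175]
eef_rot: [0.123, -0.135, 0.983, 0.017]
contact_force: [-0.1, -0.3, -0.4]
opening: -0.0001
finger_force: 0.2
```

Request:
drive_effector(increments=[{"tx":-0.064, "tz":0.0096}, {"tx":-0.064, "tz":0.0096}, {"tx":-0.064, "tz":0.0096}, {"tx":-0.064, "tz":0.0096}, {"tx":-0.048, "tz":0.0096}])

```text
time_s: 12.92
eef_pos: [0.631, 0.0282, 0.2193]
eef_rot: [0.124, -0.135, 0.983, 0.017]
contact_force: [-0.7, 0.2, 0.7]
opening: 0.0003
finger_force: 0.2
```

```bash
python3 look.py 8
```

```text
scene [[341, 152], [334, 205], [254, 233], [250, 181]]
top [[322, 102], [331, 121], [309, 143], [300, 126], [302, 112]]
[0.0811 0.0004 0.2512]
```

Converted, -0.003 m is -0.048, -0.002 m is -0.032.

Request:
drive_effector(increments=[{"tx":-0.048, "tz":0.0128}, {"tx":-0.048, "tz":0.0128}, {"tx":-0.048, "tz":0.0128}, {"tx":-0.048, "tz":0.0128}, {"tx":-0.032, "tz":0.0096}, {"tx":-0.032, "tz":0.0096}, {}])

```text
time_s: 13.9
eef_pos: [0.6468, 0.0327, 0.2188]
eef_rot: [0.123, -0.135, 0.983, 0.017]
contact_force: [-0.4, -0.8, -0.4]
opening: 0.0
finger_force: 0.0
```

```bash
python3 look.py 9
```

```text
scene [[346, 158], [334, 205], [254, 233], [254, 186]]
top [[316, 101], [332, 116], [322, 138], [300, 127], [304, 108]]
[0.0975 0.0004 0.2509]
```

Request:
drive_effector(increments=[{"tx":-0.024, "tz":0.0064}, {"tx":-0.024, "tz":0.0064}, {}])

```text
time_s: 14.38
eef_pos: [0.6498, 0.0335, 0.2189]
eef_rot: [0.124, -0.135, 0.983, 0.017]
contact_force: [-0.3, -0.1, 0.3]
opening: -0.0001
finger_force: 0.0
```

Request:
drive_effector(increments=[{"tx":-0.024, "tz":0.0064}, {"tx":-0.024, "tz":0.0064}, {}])

```text
time_s: 14.75
eef_pos: [0.6529, 0.0343, 0.2189]
eef_rot: [0.124, -0.135, 0.983, 0.017]
contact_force: [0.4, 1.1, -0.5]
opening: 0.0
finger_force: 0.0
```

```bash
python3 look.py 10
```

```text
scene [[347, 158], [334, 205], [254, 233], [253, 189]]
top [[312, 102], [331, 111], [323, 136], [300, 127]]
[0.1038 0.0004 0.251 ]
```

Create ang.py:
```python
import sys
from h import *
S=dict(np.load(f'scene{sys.argv[1]}.npz'))
for a in np.arange(1.3,1.75,.05):
    R=lambda x,z:(.102+x*np.cos(a)+z*np.sin(a),.104-x*np.sin(a)+z*np.cos(a))
    out=[]
    for y in(.122,-.122):
        x,z=R(-.170,.006);out.append(proj(S,bw(x,y,z)).round(1))
    print(round(a,2),*out)
```

```bash
python3 ang.py 10
```

```text
1.3 [334.7 145.6] [241.9 174.3]
1.35 [336.6 146.8] [243.3 175.8]
1.4 [338.6 148.2] [244.7 177.6]
1.45 [340.5 149.8] [246.2 179.5]
1.5 [342.5 151.6] [247.7 181.6]
1.55 [344.5 153.5] [249.2 183.9]
1.6 [346.5 155.6] [250.8 186.4]
1.65 [348.5 157.9] [252.4 189. ]
1.7 [350.4 160.3] [254.  191.8]
```

Request:
drive_effector(increments=[{"tx":-0.024, "tz":0.0064}, {"tx":-0.024, "tz":0.0064}, {}])

```text
time_s: 15.22
eef_pos: [0.6558, 0.0352, 0.2188]
eef_rot: [0.124, -0.135, 0.983, 0.017]
contact_force: [0.0, 0.5, -0.6]
opening: -0.0001
finger_force: 0.0
```

Request:
drive_effector(increments=[{"tx":-0.024, "tz":0.0064}, {"tx":-0.024, "tz":0.0064}, {}])

```text
time_s: 15.6
eef_pos: [0.6571, 0.0355, 0.2188]
eef_rot: [0.121, -0.135, 0.983, 0.017]
contact_force: [-11.7, -2.6, 3.3]
opening: 0.0005
finger_force: 6.3
```

```bash
python3 look.py 11
```

```text
scene [[348, 159], [334, 205], [254, 233], [254, 190]]
top [[316, 101], [331, 111], [320, 166], [300, 124], [304, 108]]
[0.1083 0.0004 0.2508]
```

The lid is against its stop (12 N soft contact, about 1.68 rad in the scene view). Back off and measure the scoop handle more finely.

The manual's scale: shifts go in shares of 62.5 mm and turns go in shares of 180 degrees. Converting my numbers, 0.04 m is 0.64, 0.02 m is 0.32, 0.125 rad / 3.1416 = 0.0398.

Request:
drive_effector(increments=[{"tx":0.048, "tz":-0.0128}, {"tx":0.32, "tz":-0.08}, {"tx":0.64, "tz":-0.16}, {"tx":0.64, "tz":-0.16}, {"ry":0.0398}, {"ry":0.0398}])

```text
time_s: 16.45
eef_pos: [0.5558, 0.0071, 0.2198]
eef_rot: [-0.0, -0.135, 0.991, -0.001]
contact_force: [0.3, 0.0, 0.4]
opening: 0.0001
finger_force: 0.0
```

```bash
python3 look.py 12
```

Run:
```python
from h import *
from station import robot
T=dict(np.load('top12.npz'));S=dict(np.load('scene12.npz'))
mT=mask(T,(150,60,60),(177,255,255),(120,200,190,290));mS=mask(S,(150,60,60),(177,255,255),(345,145,410,205))
hT=np.array([(np.nonzero(mT[r])[0].mean(),r) for r in range(246,267)])
hS=np.array([(np.nonzero(mS[r])[0].mean(),r) for r in range(163,174)])
def line(h):
    vx,vy,x,y=cv2.fitLine(h.astype(np.float32),cv2.DIST_L2,0,.01,.01).ravel();return np.array([x,y]),np.array([vx,vy])
p,v=line(hS);o,d1=ray(S,p-10*v);_,d2=ray(S,p+10*v);n=np.cross(d1,d2)
p,v=line(hT);v*=np.sign(v[1])
for r in(246,250,254,258,262,266):
    q=p+v*(r-p[1])/v[1];oo,d=ray(T,q);X=oo+d*(n@(o-oo))/(n@d);print(r,X,'dist to cup',np.hypot(*(X[:2]-[.4803,.3425])),'yaw',np.arctan2(*(np.array([.4803,.3425])-X[:2])[::-1]))
print(wb(tip(robot)))
```

```text
scene [[348, 160], [334, 205], [254, 233], [254, 190]]
top [[330, 109], [323, 136], [283, 137], [308, 104], [318, 101]]
[0.013  0.0006 0.2501]
246 [0.4439 0.3307 0.037 ] dist to cup 0.0382270901122833 yaw 0.3143048571285635
250 [0.4336 0.3262 0.0411] dist to cup 0.04948275702562766 yaw 0.33658085056810977
254 [0.4233 0.3217 0.0451] dist to cup 0.06064727645926333 yaw 0.3504883774272265
258 [0.4132 0.3172 0.0491] dist to cup 0.0717147477082896 yaw 0.3599948635891469
262 [0.4031 0.3128 0.053 ] dist to cup 0.08268323680610591 yaw 0.3669017056582758
266 [0.3932 0.3085 0.0569] dist to cup 0.09355246512682464 yaw 0.37214692990067944
[0.013  0.0006 0.2501]
```

Run:
```python
from h import *
from station import robot
gotip(robot,(.425,.3226,.12),tool(.37))
```

```text
tool shift [0.0423 0.3386 0.1305] rotvec [ 0.0007 -0.0025 -0.0969] now bin [0.013  0.0006 0.2171]
```

Converted, 0.06 m is 0.96, 0.0564 m is 0.9024, -0.097 rad / 3.1416 = -0.0309.

Request:
drive_effector(increments=[{"tx":0.112, "ty":0.9024}, {"tx":0.112, "ty":0.9024}, {"tx":0.112, "ty":0.9024}, {"tx":0.112, "ty":0.9024}, {"tx":0.112, "ty":0.9024}, {"tx":0.112, "ty":0.9024}, {"tz":0.96}, {"tz":0.96, "rz":-0.0309}, {}], aperture=0.045, force=60)

```text
time_s: 17.68
eef_pos: [0.4222, 0.3204, 0.0939]
eef_rot: [-0.004, -0.183, 0.983, -0.001]
contact_force: [0.4, -0.7, 0.0]
opening: 0.045
finger_force: 0.0
```

Run:
```python
from h import *
from station import robot
gotip(robot,(.425,.3226,.026),tool(.37))
for n in("scene","top"):
    c=robot.read_camera(n);np.savez(f'{n}13.npz',**c)
    o=(340,120) if n=='scene' else (110,190);cv2.imwrite(f'pics/{n}13.png',cv2.resize(c['img'][o[1]:o[1]+100,o[0]:o[0]+100],(400,400),interpolation=cv2.INTER_CUBIC))
    t=tip(robot);y=tool(.37)[:,1]
    print(n,[((proj(c,t+[0,0,.006]+s*y)-o)*4).round() for s in(-.0225,0,.0225)])
cv2.imwrite('pics/c13.png',np.hstack([cv2.imread('pics/scene13.png'),cv2.imread('pics/top13.png')]))
```

```text
tool shift [-0.0042  0.0012  0.1009] rotvec [-0.0011 -0.0082 -0.0014] now bin [-0.0334  0.3379  0.0939]
scene [array([118., 114.]), array([141., 104.]), array([163.,  95.])]
top [array([175., 238.]), array([139., 252.]), array([102., 265.])]
```

View pics/c13.png

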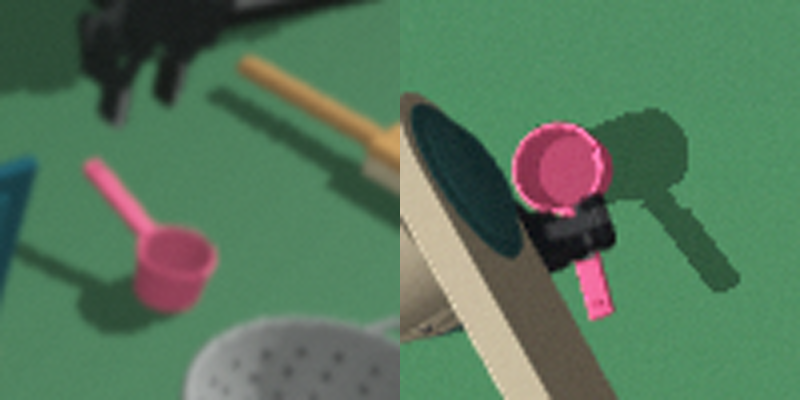

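The picture shows the open fingers in line with the handle: scene crop tips at (115,125) and (168,103), and top crop hand over the handle at (585,230). Descend and grip.

Converted, 0.05 m is 0.8, 0.03 m is 0.48, -0.008 rad / 3.1416 = -0.0025.

Request:
drive_effector(increments=[{"tx":-0.064, "ty":0.0192, "ry":-0.0025}, {"tz":0.8}, {"tz":0.48}, {"tz":0.304}, {}])

```text
time_s: 18.4
eef_pos: [0.4293, 0.3251, -0.0003]
eef_rot: [0.004, -0.183, 0.983, 0.001]
contact_force: [0.6, 0.0, -0.2]
opening: 0.0451
finger_force: 0.0
```

Request:
drive_effector(increments=[{}, {}, {}, {}], aperture=0, force=60)

```text
time_s: 18.9
eef_pos: [0.4299, 0.3255, 0.0011]
eef_rot: [0.005, -0.184, 0.983, 0.001]
contact_force: [-2.6, -1.2, 5.9]
opening: 0.0139
finger_force: 59.6
```

Converted, -0.05 m is -0.8, -0.03 m is -0.48.

Request:
drive_effector(increments=[{"tz":-0.16}, {"tz":-0.48}, {"tz":-0.8}, {"tz":-0.8}, {"tz":-0.48}, {}])

```text
time_s: 19.65
eef_pos: [0.4289, 0.3252, 0.1728]
eef_rot: [0.007, -0.184, 0.983, 0.002]
contact_force: [0.2, 0.9, -1.0]
opening: 0.0144
finger_force: 59.0
```

Run:
```python
from h import *
from station import robot
im=[]
for n in("scene","top"):
    c=robot.read_camera(n);np.savez(f'{n}14.npz',**c)
    o=(310,90) if n=='scene' else (90,180);im.append(cv2.resize(c['img'][o[1]:o[1]+100,o[0]:o[0]+100],(400,400),interpolation=cv2.INTER_CUBIC))
cv2.imwrite('pics/c14.png',np.hstack(im))
```

```text
(no output)
```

View pics/c14.png

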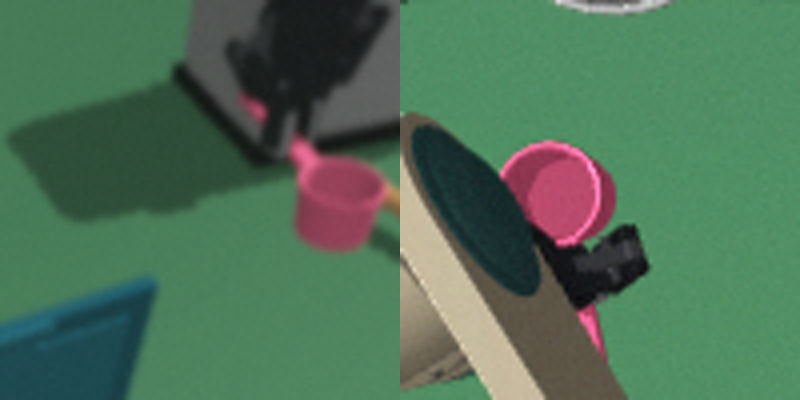

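The scoop hangs level in the grip: scene crop cup at (340,200), and handle aligned with the tool. Carry it over the mouth.

Converted, 0.049 rad / 3.1416 = 0.0156.

Request:
drive_effector(increments=[{"rz":0.0156}, {"rz":0.0156}, {}])

```text
time_s: 20.12
eef_pos: [0.4271, 0.324, 0.1674]
eef_rot: [0.002, -0.135, 0.991, 0.0]
contact_force: [-0.0, -0.4, -0.1]
opening: 0.0136
finger_force: 58.9
```

Run:
```python
from h import *
from station import robot
b=bw(0,0,.17);go(robot,b,tool(YAW))
```

```text
tool shift [-0.0278 -0.34   -0.0024] rotvec [-0.0002  0.0048 -0.    ] now bin [-0.0278  0.34    0.1674]
```

Converted, -0.05 m is -0.8, -0.045 m is -0.72.

Request:
drive_effector(increments=[{"ty":-0.48, "tz":-0.048}, {"tx":-0.048, "ty":-0.72}, {"tx":-0.064, "ty":-0.8}, {"tx":-0.064, "ty":-0.8}, {"tx":-0.064, "ty":-0.8}, {"tx":-0.064, "ty":-0.8}, {"tx":-0.064, "ty":-0.64}, {"tx":-0.048, "ty":-0.4}, {}, {}])

```text
time_s: 21.38
eef_pos: [0.5434, 0.0044, 0.1716]
eef_rot: [0.003, -0.136, 0.991, 0.001]
contact_force: [-1.6, 0.1, 0.4]
opening: 0.0141
finger_force: 58.9
```

Run:
```python
from h import *
from station import robot
go(robot,bw(0,0,.013),tool(YAW))
c=robot.read_camera('scene');t=robot.read_camera('top');np.savez('scene15.npz',**c);np.savez('top15.npz',**t)
for n,x,b in(('S',c,(200,90,360,240)),('T',t,(200,120,360,270))):
    m=mask(x,(150,60,60),(177,255,255),b);k=big(m);print(n,cv2.boundingRect(k),cv2.contourArea(k))
for X in((.054,0,.21),(-.049,0,.225),(.054,0,.17)):print(X,proj(c,bw(*X)),proj(t,bw(*X)))
```

```bash
cp scene15.npz s.npz; python3 ang.py 15|tail -2; python3 look.py 15
```

```text
tool shift [-0.0004 -0.0012  0.1586] rotvec [0.0016 0.0068 0.0005] now bin [-0.0015  0.001   0.1716]
S (277, 157, 20, 24) 185.5
T (280, 214, 9, 10) 49.5
(0.054, 0, 0.21) [288.0288 176.6752] [274.3835 179.0459]
(-0.049, 0, 0.225) [269.9433 149.1332] [285.9617 222.6223]
(0.054, 0, 0.17) [287.7124 188.7464] [274.4707 182.063 ]
1.65 [348.5 157.9] [252.4 189. ]
1.7 [350.4 160.3] [254.  191.8]
scene [[348, 160], [333, 206], [254, 233], [254, 190]]
top [[330, 109], [316, 156], [226, 182], [211, 158], [312, 102]]
[-0.0014  0.0011  0.2053]
```

Converted, 0.03 m is 0.48, 0.015 m is 0.24.

Request:
drive_effector(increments=[{"tz":0.48}, {"tz":0.48}, {"tz":0.48}, {"tz":0.48}, {"tz":0.24}, {"tz":0.16}, {"tz":0.08}, {}])

```text
time_s: 22.58
eef_pos: [0.5453, 0.0043, 0.0228]
eef_rot: [0.004, -0.135, 0.991, 0.001]
contact_force: [-0.0, 0.1, -0.8]
opening: 0.0137
finger_force: 58.9
```

Request:
drive_effector(increments=[{"tz":0.048}, {"tz":0.032}, {"tz":0.032}, {}])

```text
time_s: 23.08
eef_pos: [0.545, 0.0043, 0.0152]
eef_rot: [0.004, -0.135, 0.991, 0.001]
contact_force: [-0.7, -0.2, -0.2]
opening: 0.0144
finger_force: 58.9
```

Request:
drive_effector(increments=[{"tz":0.016}, {"tz":0.016}, {}])

```text
time_s: 23.45
eef_pos: [0.545, 0.0043, 0.0132]
eef_rot: [0.004, -0.135, 0.991, 0.001]
contact_force: [-0.0, 0.5, -0.3]
opening: 0.0142
finger_force: 58.9
```

Converted, 0.0015 m is 0.024.

Request:
drive_effector(increments=[{"tz":0.024}, {"tz":0.024}, {}])

```text
time_s: 23.82
eef_pos: [0.545, 0.0043, 0.0101]
eef_rot: [0.004, -0.135, 0.991, 0.001]
contact_force: [0.2, -0.5, -0.5]
opening: 0.0138
finger_force: 58.9
```

Request:
drive_effector(increments=[{"tz":0.016}, {"tz":0.016}, {}])

```text
time_s: 24.2
eef_pos: [0.5451, 0.0043, 0.0082]
eef_rot: [0.004, -0.135, 0.991, 0.001]
contact_force: [-0.5, -0.2, -1.0]
opening: 0.014
finger_force: 58.9
```

Request:
drive_effector(increments=[{"tz":0.016}, {}])

```text
time_s: 24.45
eef_pos: [0.5453, 0.0043, 0.0076]
eef_rot: [0.004, -0.135, 0.991, 0.001]
contact_force: [-0.5, -0.1, 1.2]
opening: 0.0141
finger_force: 59.1
```

Converted, 0.001 m is 0.016.

Request:
drive_effector(increments=[{"tz":0.016}, {}])

```text
time_s: 24.7
eef_pos: [0.5453, 0.0042, 0.0074]
eef_rot: [0.004, -0.135, 0.991, 0.001]
contact_force: [-5.0, -0.6, 8.2]
opening: 0.0138
finger_force: 59.9
```

Request:
drive_effector(increments=[{"tz":0.0112}, {}])

```text
time_s: 24.95
eef_pos: [0.5455, 0.0042, 0.0073]
eef_rot: [0.004, -0.135, 0.991, 0.001]
contact_force: [-6.3, -0.6, 11.2]
opening: 0.0141
finger_force: 60.3
```

Converted, -0.0012 m is -0.0192.

Request:
drive_effector(increments=[{"tz":-0.0192}, {}], aperture=0.014, force=20)

```text
time_s: 25.2
eef_pos: [0.5454, 0.0043, 0.0073]
eef_rot: [0.004, -0.135, 0.991, 0.001]
contact_force: [-1.3, -0.8, 6.1]
opening: 0.0141
finger_force: 54.4
```

Request:
drive_effector(increments=[{}, {}], aperture=0.02)

```text
time_s: 25.45
eef_pos: [0.5449, 0.0044, 0.0063]
eef_rot: [0.004, -0.135, 0.991, 0.001]
contact_force: [0.7, -0.9, 0.1]
opening: 0.0204
finger_force: 0.0
```

Request:
drive_effector(increments=[{}, {}, {}, {}], aperture=0.045)

```text
time_s: 25.95
eef_pos: [0.5451, 0.0043, 0.0068]
eef_rot: [0.004, -0.135, 0.991, 0.001]
contact_force: [1.3, -0.1, -0.2]
opening: 0.045
finger_force: 0.0
```

Request:
drive_effector(increments=[{"tz":-0.16}, {"tz":-0.32}, {"tz":-0.64}, {"tz":-0.64}, {"tz":-0.64}, {"tx":0.8}, {"tx":0.8}, {"tx":0.64, "tz":-0.16}, {"ty":0.96}, {"ty":0.96}])

```text
time_s: 27.2
eef_pos: [0.3765, 0.0824, 0.167]
eef_rot: [0.005, -0.133, 0.991, 0.001]
contact_force: [1.8, 0.1, -0.3]
opening: 0.0452
finger_force: 0.0
```

Request:
drive_effector(increments=[{"ty":0.96}, {"ty":0.96}, {"ty":0.96}, {}, {}])

```text
time_s: 27.82
eef_pos: [0.3288, 0.2552, 0.1664]
eef_rot: [0.004, -0.135, 0.991, 0.001]
contact_force: [-0.1, 0.6, -0.2]
opening: 0.045
finger_force: 0.0
```

```bash
python3 look.py 16
```

Run:
```python
from h import *
c=dict(np.load('scene16.npz'));t=dict(np.load('top16.npz'))
m=mask(t,(150,60,60),(177,255,255),(200,120,360,270));k=big(m)[:,0];print('T',k.min(0),k.max(0))
for r in range(k[:,1].min(),k[:,1].max()+1,4):
    w=np.nonzero(m[r])[0];print(r,w.min(),w.max())
for X in((.054,0,.046),(-.049,0,.064)):print(X,proj(t,bw(*X)))
m=mask(c,(150,60,60),(177,255,255),(200,90,360,260));print('S px',cv2.countNonZero(m))
for n,x in(('scene',c),('top',t)):
    a=dict(np.load(n+'0.npz'))['img'];d=cv2.absdiff(a,x['img']).max(2)>40
    for nm,b in((('shaker',(140,195,162,230)),('plate',(95,245,185,320)),('mug',(240,265,280,310)),('colander',(385,200,462,262))) if n=='scene' else (('shaker',(404,225,434,246)),('plate',(380,120,460,195)),('mug',(300,100,333,147)),('colander',(100,112,188,184)))):
        print(n,nm,d[b[1]:b[3],b[0]:b[2]].sum())
```

```text
scene [[348, 160], [334, 205], [254, 233], [254, 190]]
top [[330, 109], [314, 160], [225, 182], [211, 158], [312, 102]]
[-0.141   0.2992  0.1993]
T [264 179] [287 227]
179 271 278
183 266 283
187 264 285
191 264 285
195 265 284
199 269 280
203 275 281
207 276 282
211 278 283
215 278 284
219 280 285
223 281 286
227 282 283
(0.054, 0, 0.046) [274.7018 190.0545]
(-0.049, 0, 0.064) [284.5827 227.3269]
S px 19
scene shaker 123
scene plate 203
scene mug 8
scene colander 0
top shaker 176
top plate 287
top mug 189
top colander 0
```

The scoop lies where planned. The diffs near the shaker, plate and mug need checking: shadow of the open lid, or movement?

Run:
```python
from h import *
for n in('scene','top'):
    a=dict(np.load(n+'0.npz'))['img'];b=dict(np.load(n+'16.npz'))['img']
    for nm,(x0,y0,x1,y1) in((('shaker',(140,195,162,230)),('plate',(95,245,185,320)),('mug',(240,265,280,310))) if n=='scene' else (('shaker',(404,225,434,246)),('plate',(380,120,460,195)),('mug',(300,100,333,147)))):
        f=lambda i:cv2.Canny(i,60,150)
        r=cv2.matchTemplate(b[y0-8:y1+8,x0-8:x1+8],a[y0:y1,x0:x1],cv2.TM_CCOEFF_NORMED);_,v,_,l=cv2.minMaxLoc(r)
        d=np.argwhere(cv2.absdiff(a,b).max(2)[y0:y1,x0:x1]>40);print(n,nm,'shift',np.array(l)-8,round(v,3),'diff box',d.min(0)[::-1]+[x0,y0],d.max(0)[::-1]+[x0,y0],'brightness',a[y0:y1,x0:x1].mean().round(),b[y0:y1,x0:x1].mean().round())
```

```text
scene shaker shift [0 1] 0.899 diff box [140 195] [161 229] brightness 108.0 96.0
scene plate shift [0 0] 0.985 diff box [139 289] [184 308] brightness 151.0 152.0
scene mug shift [0 0] 0.97 diff box [240 269] [243 272] brightness 69.0 70.0
top shaker shift [0 0] 0.934 diff box [404 225] [433 245] brightness 135.0 118.0
top plate shift [0 0] 0.982 diff box [380 129] [418 149] brightness 180.0 173.0
top mug shift [0 0] 0.725 diff box [300 129] [321 146] brightness 85.0 84.0
```

Nothing shifted: those diffs are the lid's shadow, plus the open lid overlapping the mug in the top view. Handing in.

```bash
python3 -c "
from station import robot
print(robot.close_job())"
```

```text
the job is handed in; nothing more can be done
None
```

I handed the job in at about 28 s: the lid stands open at its stop, the scoop was set down on the bin floor below the rim, and camera checks show the shaker, colander, plate and mug unmoved; the hand-in returned no verdict.

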